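# Pass a cheese over the spring stop of the outfeed lane

## Robot

A 7-joint arm with a two-finger parallel gripper is mounted at the origin on the work surface. World frame = base frame: x ahead of the robot, y to its left, z up, the work surface at z = 0. Lengths are in mm, angles in rad, forces in N, time in s.
With the tool pointing down it reaches from about 350 to 900 mm from the base axis. Payload 19.9 kg.
Tool frame: the origin (TCP) lies midway between the tips of the shut fingers; the grasp point (between the pads) lies 19 mm behind it; y points along the fingers, z is the direction in which the jaws open and shut, and the axes are right-handed (so a half turn about y gives the same grasp; the last joint's range is limited). The gripper opens to 94 mm and grips with 3 to 60 N. Pads are 16 mm wide; open, the fingers measure 119 mm over their backs; the gripper's body (75 mm by 177 mm) begins 78 mm behind the grasp point.
Start: joints at [-1.357, 0.417, -0.01, 1.614, 0.005, 1.111, -0.053], TCP at [158.128, 604.644, 205.425] pointing down, gripper open.
Joint ranges: [-2.81, 2.81], [-0.39, 2.02], [-1.27, 1.25], [0.06, 2.57], [-1.19, 4.33], [0.19, 2], [-2.82, 2.82]. Speed limits (rad/s): [1.89, 1.89, 2.39, 2.39, 3.01, 3.01, 3.01].

## Interface

Orientations are given as a 3x3 rotation matrix whose columns are the frame's x, y, z axes.
In Python, from plant import monitor, grab_frame, manip, nets gives the robot as it stands. The module is installed in compiled form; this text tells all that it offers.
- The arm moves only by the tool arm_command, never from a script. Its argument "plan" is a list that holds one entry, the list of rows, each a list of 5 numbers: the opening, from -1 (shut) to 1 (fully open), then the shift along the world's x, y, z each as a share of 0.2 m, from -1 to 1, then the turn about the world's z as a share of 90 degrees, from -1 to 1. A call has exactly 10 rows; each row is the pose to reach, as a shift and turn from the pose commanded when the call began; what a row does not reach only later rows make up. A row lasts 1/8 s, in which the tool goes at most 62.5 mm and 10.7 degrees, less where a joint would pass 70% of its speed; a pose out of reach is approached as far as the arm can. A call with a number of a shift or a turn outside -1 to 1 is refused whole. A call with a gripper value outside its range is refused whole. The fingers move at their own pace and stop on an object; "newtons" is the grip in N (left out, the last holds). Time passes only in rows, so rows that repeat a pose let the fingers close, or fill a call up. It gives the time, the measured TCP pose, the force and the opening at its end, in the units of the state.
- monitor.get_obs(): the state, without advancing time (a new reading comes with each control period).
- grab_frame(name): name is "scene" or "top"; returns a dict with "frame" (400x640x3 uint8, red, green, blue), "range_z" (400x640 float32, mm along the optical axis (not along the pixel's ray), 0 where there is no reading), "fovy" (degrees; the focal length in pixels is half the picture's height over the tangent of half this angle, whatever the lens; pixels are square), "cx", "cy" (the principal point, pixels), "R" (3x3) and "t" (3): a world point X has camera coordinates R X + t. Camera axes: x right, y down, z forward; pixel columns grow to the right and rows downward; lengths in mm; the calibration is good to about 2 mm. A picture is of the moment at which its call begins.
- manip.sign_off(): hands the job in, once; it reports no verdict.
Trained networks look in the newest picture that a camera, given by its name, has taken for a name from the list of things; names that differ only in an ending like _2 or _b are one class to them, and where a whole thing is asked for, a point or a joint stands for the part that bears it (a point fixed in the world has none). Each returns a list of dicts, best first, with "conf" (0 to 1); they miss things now and then, are a little off and sometimes report something else, mostly with a low value. They report only what shows in the picture. A call takes as long as a camera call. They do not tell look-alikes from the thing itself.
- nets.masks_of(camera, thing): "region" (400x640 bool, what is visible of it) and "rect" ([left, top, right, bottom] in pixels, round what is visible of it).
The state is a dict: "time": time; "joints": joint angles; "qvel": joint speeds; "tau": joint torques, N m; "position": TCP position; "eef_rot": TCP orientation; "contact_force": force on the tool from outside, world axes, zero at the start; "moment": the same for the moment, N m; "width": finger opening in mm.
Only numpy, scipy, OpenCV 4.12 (cv2) and the standard library are available. Lean on these libraries where they do the work, as an engineer would, in place of code of your own. Each camera call takes 0.05 s, during which the arm holds its last target.

## Task

In the wooden lane a small bare-rind cheese waits behind two steel spring stop pins. Press the blue strip behind the cheese down with the fingertips until the pins sink out of the way and, keeping the strip held down, gently push the cheese along the lane with the fingers, flat on its runners and never lifted, until all of it is past the pins; then let the strip up so that the pins stand locked behind the cheese, and come clear. Leave everything else where it stands.

Things in the scene. Friction and masses are not known exactly. Their poses are not given: they have to be found in the camera images.
- lane: Fixed wooden lane, 440 x 152 mm. Origin: on the table, on the centre line, midway between the two stop pins. x: the way the cheese must be pushed; z up. Two runners, tops 24 mm above the table, carry the cheese; between them a slot 50 mm wide along the centre line. Side rails: 120 mm apart, tops at 40 mm. It begins at x = -270 mm (10 mm high sill); a 44 mm high end board closes it at x = +158 mm.
- strip_top (a point): Blue strip, 44 mm wide, 6 mm thick, in the lane's slot, x = -250 to +50 mm. This point: on its top face, centre line, at the pins; axes as the lane's. At rest its top is 21 mm above the table. Pressed, it goes straight down, level, and takes both pins along. It runs on under the cheese (not touching it) and between the pins, so a fingertip can slide along it past the pin line.
- press_strip (a joint): How far strip and pins are pressed down, m: 0 up, 0.014 bottom. Spring return, 4 N at first, 8 N at the bottom. The steel pins (12 mm diameter, lane x = 0, y = +-40 mm, 68 mm free between them) stand 8 mm above the runners at 0 and are flush at 0.008; press about 0.011 for clearance.
- cheese: Loose round flat cheese, straw-coloured rind, 110 mm diameter, 35 mm high, 0.3 to 0.5 kg, flat on the runners. Origin: centre of its underside. Starts with its centre 65 to 120 mm before the pin line. It meets raised pins at 46 mm before the line, is wholly past them at 46 mm beyond and touches the end board at 103 mm beyond.
- yellow_cheese: Bystander: small yellow waxed cheese, 72 mm diameter, 48 mm high, beside the lane. Origin: centre of its underside.
- red_cheese: Bystander: small red waxed cheese, 68 mm diameter, 50 mm high, beside the lane. Origin: centre of its underside.
- brush: Bystander: hand brush lying on the table beside the lane. Origin: underside.
- jar: Bystander: jar with white lid, 72 mm diameter, 90 mm high. Origin: centre of its underside.
- beaker: Bystander: white open beaker, 76 mm diameter, 85 mm high. Origin: centre of its underside.
- spray: Bystander: white bottle with blue cap, 56 mm diameter, 150 mm high. Origin: centre of its underside.
- wood_block: Bystander: wooden block, 85 x 50 x 30 mm, lying on the table. Origin: centre of its underside.
Things that resemble listed ones, but are neither listed nor needed, are in the scene too. Of the things like the cheese, leave any that is pink; of the rest the larger one is meant.

How it is judged (in metres and radians):
On the way, in this order (a step that is already met when the one before it is completed fails the run):
1. the fingers hold the strip down, pins sunk, while the cheese is still before the pins (value of joint press_strip above 0.0075 m and contact force between the fingers and press_strip above 0.5 N and x of cheese in the frame of lane below -0.04 m), for 0.2 s.
2. the cheese passes over the sunken pins while the fingers hold the strip down (value of joint press_strip above 0.0075 m and contact force between the fingers and press_strip above 0.5 N and x of cheese in the frame of lane between -0.03 and 0.03 m), for 0.2 s.
At the end, for the whole second after the job is handed in: The cheese lies flat on the runners and at rest between the pins and the end board (centre 44 to 108 mm beyond the pin line, in the lane), and the strip and pins are fully up again (within 2 mm) (x of cheese in the frame of lane between 0.044 and 0.108 m and y of cheese in the frame of lane between -0.012 and 0.012 m and z of cheese in the frame of lane between 0.021 and 0.027 m and angle between cheese's own z axis and vertical below 0.06 rad and value of joint press_strip below 0.002 m and linear speed of cheese below 0.01 m/s); the robot touches nothing.
It fails at once if the cheese is lifted or tipped (more than 10 mm or about 11 degrees) (z of cheese in the frame of lane above 0.034 m or angle between cheese's own z axis and vertical above 0.2 rad).
It fails at once if the cheese is pushed roughly (more than 25 N) (contact force between the fingers and cheese above 25 N).
It fails at once if a bystander is moved by more than 20 mm (distance of any of yellow_cheese, red_cheese, brush, jar, beaker, spray, wood_block from where it was at the start of the episode above 0.02 m).
It also fails if it takes over 40 s, if anything falls off the work surface, if the arm or the gripper's body presses on something with over 40 N, if the wrist force passes 120 N, or if a joint passes its speed limit or range.

## Working session

There is one attempt and no reset: what is moved stays moved. The work goes in short steps, Python scripts to look and compute and a tool call to move; the robot and the scene stay as the last step left them, time stands still between calls to the robot, and variables do not carry over. Pictures are saved under pics/ and viewed, and the job is handed in when it is done.

Besides the shell and the picture viewer there is one more tool, called after ">>>" as name(argument=value, ...) on one line, values as JSON. arm_command: Moves the arm, as the interface text tells. Its arguments: {"type":"object","properties":{"plan":{"type":"array"},"newtons":{"type":"number"}},"required":["plan"]}

```bash
mkdir -p pics; python3 - <<'E'
from plant import monitor, grab_frame, manip, nets
import cv2,numpy as np
o=monitor.get_obs()
for k,v in o.items(): print(k,np.round(v,3).tolist())
for c in ("scene","top"):
    f=grab_frame(c); cv2.imwrite(f"pics/{c}0.png",f["frame"][:,:,::-1])
    np.savez(f"{c}0.npz",**f)
    print(c,f["fovy"],f["cx"],f["cy"],np.round(f["R"],3).tolist(),np.round(f["t"],1))
    for th in ("lane","strip_top","cheese","press_strip"):
        for d in nets.masks_of(c,th): print(th,round(d["conf"],2),d["rect"],d["region"].sum())
E
```

```text
time 0.0
joints [-1.357, 0.418, -0.01, 1.614, 0.005, 1.111, -0.053]
qvel [0.001, -0.0, -0.001, 0.001, -0.0, 0.002, 0.002]
tau [-0.0, -85.127, 0.639, -42.599, -0.049, 0.018, 0.0]
position [158.027, 604.31, 204.854]
eef_rot [[0.967, -0.0, 0.253], [-0.253, -0.001, 0.967], [0.0, -1.0, -0.001]]
contact_force [-0.854, 0.186, -0.044]
moment [0.042, 0.026, -0.015]
width 94.433
scene 42.52836406318686 323.7182913166573 192.2948226837786 [[0.724, 0.69, 0.006], [0.437, -0.452, -0.778], [-0.534, 0.566, -0.628]] [-416.3 -204.6 1793.3]
lane 0.9 [273.6, 143.5, 393.6, 255.8] 5174
strip_top 0.82 [292.0, 176.8, 362.1, 234.7] 608
strip_top 0.29 [227.9, 288.0, 263.6, 335.2] 1362
cheese 0.69 [211.0, 218.6, 255.1, 259.3] 1298
cheese 0.66 [308.9, 180.0, 347.4, 209.1] 1034
cheese 0.65 [242.0, 176.0, 267.7, 199.4] 514
press_strip 0.68 [292.3, 178.9, 359.6, 241.3] 649
press_strip 0.33 [367.4, 202.8, 394.4, 229.2] 568
top 42.18271611117064 319.8919968411444 196.17065681733968 [[-0.008, -1.0, -0.022], [-0.996, 0.01, -0.086], [0.086, 0.021, -0.996]] [  48.1  580.3 1451.5]
lane 0.96 [235.2, 157.9, 395.7, 239.1] 6420
lane 0.73 [281.8, 178.0, 384.4, 216.2] 1034
strip_top 0.78 [282.9, 176.7, 382.6, 213.5] 1111
cheese 0.67 [350.9, 251.8, 378.4, 280.9] 669
cheese 0.65 [409.3, 203.2, 451.4, 234.1] 1195
cheese 0.6 [307.2, 173.0, 348.2, 215.8] 1242
press_strip 0.68 [283.2, 180.9, 385.5, 214.7] 1085
```

```bash
python3 - <<'E'
import cv2
a=cv2.imread('pics/top0.png')[130:300,200:480]; cv2.imwrite('pics/topz.png',cv2.resize(a,(784,476),interpolation=cv2.INTER_CUBIC))
a=cv2.imread('pics/scene0.png')[120:290,190:430]; cv2.imwrite('pics/scenez.png',cv2.resize(a,(792,561),interpolation=cv2.INTER_CUBIC))
E
```

```text
(no output)
```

View pics/top0.png

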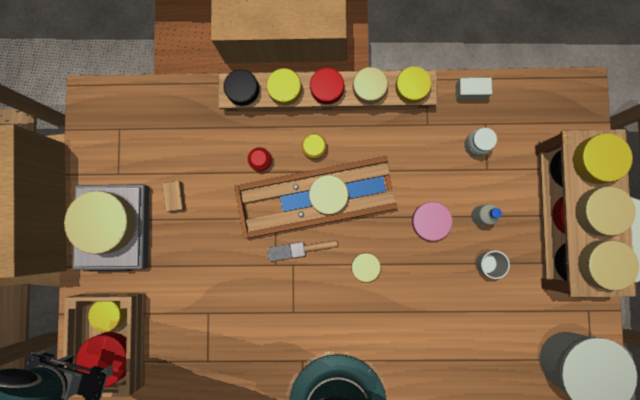

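View pics/scene0.png

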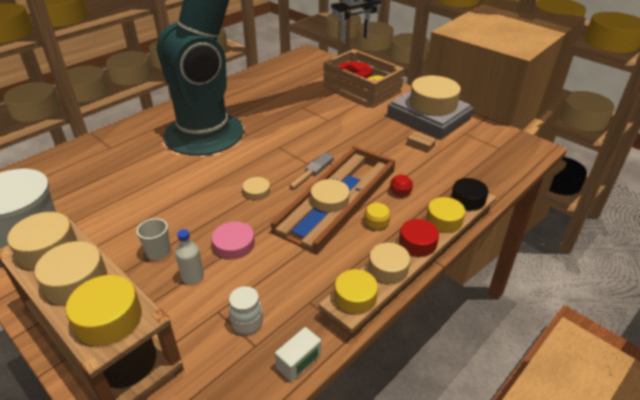

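```bash
ls pics
```

```text
scene0.png
scenez.png
top0.png
topz.png
```

View pics/topz.png

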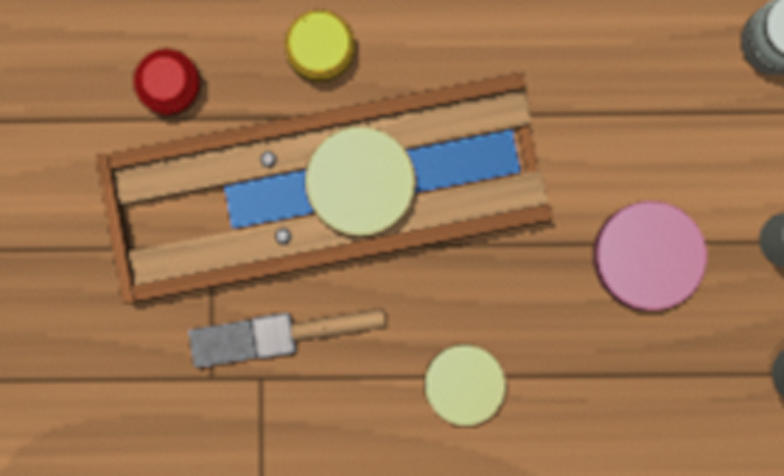

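```bash
cat > h.py <<'E'
import numpy as np,cv2
def rayz(f,u,v,z):
    fl=200/np.tan(np.radians(float(f["fovy"])/2))
    d=np.array([(u-float(f["cx"]))/fl,(v-float(f["cy"]))/fl,1.0])
    R=np.array(f["R"]);t=np.array(f["t"])
    c=-R.T@t; w=R.T@d
    return c+w*(z-c[2])/w[2]
def cloud(f):
    fl=200/np.tan(np.radians(float(f["fovy"])/2))
    v,u=np.mgrid[:400,:640]; z=np.array(f["range_z"])
    P=np.stack([(u-float(f["cx"]))/fl*z,(v-float(f["cy"]))/fl*z,z],-1)
    return (P-np.array(f["t"]))@np.array(f["R"])
E
python3 - <<'E'
from h import *
from plant import nets
f=np.load('top0.npz'); P=cloud(f); img=f["frame"].astype(int)
ok=f["range_z"]>0
m=nets.masks_of("top","lane")[0]["region"]
# lane rails top: height 34..46 within lane box
box=np.zeros((400,640),bool); box[150:245,225:405]=1
h=P[...,2]
s=box&ok&(h>33)&(h<48)
print(s.sum(), np.percentile(h[box&ok],[1,5,25,50,75,95,99]))
r=cv2.minAreaRect(P[s][:,:2].astype(np.float32)); print('rails',r)
print(cv2.boxPoints(r))
for d in nets.masks_of("top","cheese"):
    g=d["region"]&ok
    if not g.any(): continue
    print(d["rect"],np.percentile(h[g],[10,50,90]), img[g].mean(0))
    top=g&(h>np.percentile(h[g],50)-6)
    (x,y),rad=cv2.minEnclosingCircle(P[top][:,:2].astype(np.float32)); print(' circ',x,y,rad, P[top][:,:2].mean(0))
b=box&(img[...,2]>img[...,0]+40)
print('blue',b.sum(),np.median(h[b&ok]))
ys,xs=np.nonzero(b); Q=np.array([rayz(f,u,v,21) for u,v in zip(xs,ys)])
r=cv2.minAreaRect(Q[:,:2].astype(np.float32)); print(r); print(cv2.boxPoints(r))
E
```

```text
2300 [-5.77545922 -3.28164643  0.92279119  7.35964767 28.61154789 58.11083199
 63.10117677]
rails ((623.0199584960938, 65.24349975585938), (243.38038635253906, 440.1399230957031), 10.559341430664062)
[[ 463.06183  259.28653]
 [ 543.7192  -173.3999 ]
 [ 782.9781  -128.79953]
 [ 702.32074  303.8869 ]]
[350.9, 251.8, 378.4, 280.9] [22.33886179 26.90368539 30.4086729 ] [192.94002999 197.78410795 144.45877061]
 circ 378.62542724609375 -83.61238861083984 40.407222747802734 [378.53418337 -83.45205536]
[409.3, 203.2, 451.4, 234.1] [30.99202353 35.3624365  39.329775  ] [188.26342282 133.31879195 155.65855705]
 circ 506.6822814941406 -270.5876159667969 54.88639450073242 [ 507.88844244 -269.65296546]
[307.2, 173.0, 348.2, 215.8] [55.22749899 59.69007963 63.94400607] [192.73198381 198.15303644 153.43805668]
 circ 582.6512451171875 19.506988525390625 54.631126403808594 [582.34614383  19.67184941]
blue 1016 21.98696385691887
((588.677978515625, 6.8665771484375), (44.690616607666016, 299.2785339355469), 10.48293399810791)
[[ 539.47986  149.94267]
 [ 593.9314  -144.34065]
 [ 637.8761  -136.20952]
 [ 583.42456  158.0738 ]]
```

```bash
python3 - <<'E'
from h import *
f=np.load('top0.npz')
p=[rayz(f,200+(u-1.4)/2.8,130+(v-1.4)/2.8,32) for u,v in((268,159),(283,236))]
p=[q for q in p];print(p,np.linalg.norm(p[0]-p[1]),(p[0]+p[1])/2)
th=np.radians(10.5);ex=np.array([-np.sin(th),np.cos(th)]);ey=np.array([-np.cos(th),-np.sin(th)])
o1=np.array([588.7,6.9])+100*ex
# lane rect: x -270..+170 centre -50 ; 
o2=np.array([623.0,65.2]); print(o1,'cheese',(np.array([582.5,19.6])-o1)@ex,(np.array([582.5,19.6])-o1)@ey)
for x in(-170,-110,-50,15): print(x,o1+x*ex)
E
```

```text
[array([609.11747466, 112.39963458,  32.        ]), array([530.70565749,  97.56066702,  32.        ])] 79.80355900513278 [569.91156608 104.9801508   32.        ]
[570.47644745 105.22549076] cheese -86.38280241588647 3.7817892531462514
-170 [601.45648678 -61.92784353]
-110 [590.52235525  -2.93254908]
-50 [579.58822373  56.06274538]
15 [567.74291457 119.97431437]
```

>>> arm_command(plan=[[[-0.8,0.1,-0.12,0,-0.1],[-0.8,0.2,-0.25,0,-0.2],[-0.8,0.3,-0.4,0,-0.3],[-0.8,0.4,-0.55,0,-0.4],[-0.8,0.5,-0.7,0,-0.5],[-0.8,0.55,-0.85,0,-0.6],[-0.8,0.6,-1,0,-0.72],[-0.8,0.6,-1,0,-0.72],[-0.8,0.6,-1,0,-0.72],[-0.8,0.6,-1,0,-0.72]]])

```text
time: 1.85
position: [277.8, 405.4, 205.4]
eef_rot: [[0.185, -0.0, 0.983], [-0.983, -0.0, 0.185], [0.0, -1.0, -0.0]]
contact_force: [-0.1, 0.2, -0.8]
width: 9.5
```

>>> arm_command(plan=[[[-0.8,0.2,-0.2,0,0],[-0.8,0.4,-0.4,0,0],[-0.8,0.6,-0.6,0,0],[-0.8,0.8,-0.8,0,0],[-0.8,1,-1,0,0],[-0.8,1,-1,0,0],[-0.8,1,-1,0,0],[-0.8,1,-1,0,0],[-0.8,1,-1,0,0],[-0.8,1,-1,0,0]]])

```text
time: 3.1
position: [477.9, 205.1, 205.5]
eef_rot: [[0.184, -0.0, 0.983], [-0.983, 0.0, 0.184], [-0.0, -1.0, -0.0]]
contact_force: [0.9, 0.5, -0.6]
width: 9.4
```

>>> arm_command(plan=[[[-0.8,0.1,-0.2,0,0],[-0.8,0.25,-0.4,0,0],[-0.8,0.4,-0.6,0,0],[-0.8,0.5,-0.8,0,0],[-0.8,0.6,-1,0,0],[-0.8,0.6,-1,0,0],[-0.8,0.6,-1,0,0],[-0.8,0.6,-1,0,0],[-0.8,0.6,-1,0,0],[-0.8,0.6,-1,0,0]]])

```text
time: 4.35
position: [598.1, 5.2, 205.5]
eef_rot: [[0.184, 0.0, 0.983], [-0.983, 0.0, 0.184], [-0.0, -1.0, 0.0]]
contact_force: [0.2, -0.3, 0.4]
width: 9.5
```

>>> arm_command(plan=[[[-0.8,0.01,-0.17,0,0],[-0.8,0.018,-0.336,0,0],[-0.8,0.018,-0.336,0,0],[-0.8,0.018,-0.336,-0.15,0],[-0.8,0.018,-0.336,-0.3,0],[-0.8,0.018,-0.336,-0.45,0],[-0.8,0.018,-0.336,-0.6,0],[-0.8,0.018,-0.336,-0.7,0],[-0.8,0.018,-0.336,-0.7,0],[-0.8,0.018,-0.336,-0.7,0]]])

```text
time: 5.6
position: [602.3, -62.5, 66.4]
eef_rot: [[0.183, 0.001, 0.983], [-0.983, -0.0, 0.183], [0.0, -1.0, 0.001]]
contact_force: [0.4, -0.3, 0.4]
width: 9.1
```

```bash
python3 - <<'E'
from plant import monitor, grab_frame
import cv2,numpy as np
ims=[]
for c,(x,y) in (("scene",(240,120)),("top",(250,130))):
    f=grab_frame(c); ims.append(cv2.resize(f["frame"][y:y+140,x:x+190,::-1],(399,294),interpolation=cv2.INTER_CUBIC))
cv2.imwrite("pics/a1.png",cv2.hconcat(ims))
E
```

```text
(no output)
```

View pics/a1.png

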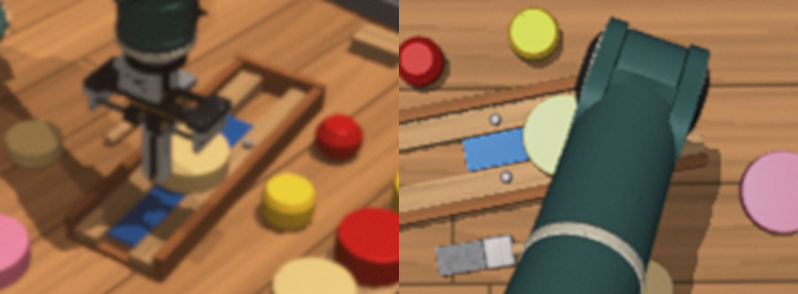

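The picture shows the fingers above the blue strip behind the cheese (scene half, about (155,170)), with the jaws across the lane.

>>> arm_command(plan=[[[-0.8,0,0,-0.08,0],[-0.8,0,0,-0.15,0],[-0.8,0,0,-0.2,0],[-0.8,0,0,-0.22,0],[-0.8,0,0,-0.235,0],[-0.8,0,0,-0.25,0],[-0.8,0,0,-0.265,0],[-0.8,0,0,-0.28,0],[-0.8,0,0,-0.285,0],[-0.8,0,0,-0.285,0]]])

```text
time: 6.95
position: [601.6, -62.7, 8.8]
eef_rot: [[0.183, -0.0, 0.983], [-0.983, 0.0, 0.183], [-0.0, -1.0, -0.0]]
contact_force: [-5.4, 0.8, 8.3]
width: 9.6
```

```bash
cat > look.py <<'E'
from plant import monitor, grab_frame
import cv2,numpy as np,sys
ims=[]
for c,(x,y) in (("scene",(260,135)),("top",(235,140))):
    f=grab_frame(c); ims.append(cv2.resize(f["frame"][y:y+120,x:x+150,::-1],(399,320),interpolation=cv2.INTER_CUBIC))
cv2.imwrite(sys.argv[1],cv2.hconcat(ims))
o=monitor.get_obs(); print({k:np.round(o[k],2).tolist() for k in("time","position","contact_force","moment","width")})
E
python3 look.py pics/a2.png
```

```text
{'time': 7.05, 'position': [601.61, -62.62, 8.84], 'contact_force': [-4.01, -1.1, 8.12], 'moment': [0.05, 1.37, -0.01], 'width': 9.58}
```

View pics/a2.png

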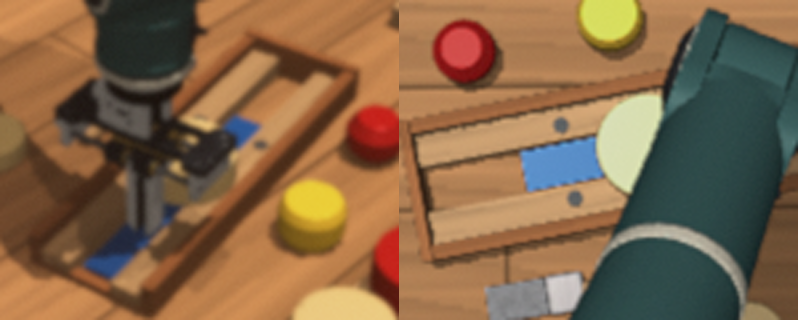

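Both pins look sunk (dark flush discs at (560,125) and (575,198)), and the cheese has not moved. Now pushing.

>>> arm_command(plan=[[[-0.8,-0.004,0.022,0,0],[-0.8,-0.008,0.044,0,0],[-0.8,-0.012,0.066,0,0],[-0.8,-0.016,0.088,0,0],[-0.8,-0.02,0.11,0,0],[-0.8,-0.0245,0.132,0,0],[-0.8,-0.0285,0.154,0,0],[-0.8,-0.0325,0.176,0,0],[-0.8,-0.0365,0.198,0,0],[-0.8,-0.041,0.22,0,0]]])

```text
time: 8.3
position: [595.0, -20.1, 9.5]
eef_rot: [[0.182, 0.003, 0.983], [-0.983, -0.002, 0.182], [0.002, -1.0, 0.003]]
contact_force: [1.4, -7.9, 8.5]
width: 9.7
```

```bash
python3 look.py pics/a3.png
```

```text
{'time': 8.4, 'position': [594.87, -19.46, 9.49], 'contact_force': [1.33, -3.11, 7.96], 'moment': [-0.97, -0.2, 0.01], 'width': 9.25}
```

View pics/a3.png

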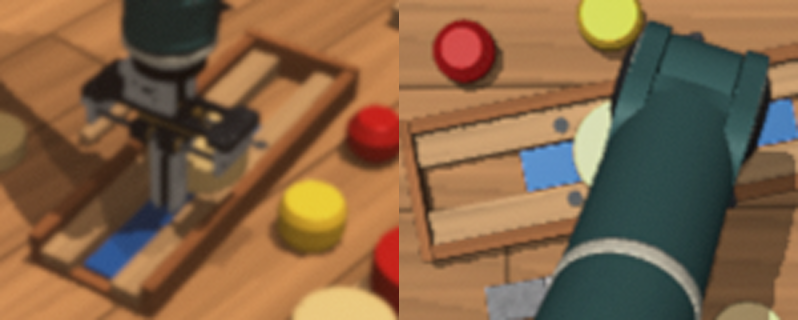

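>>> arm_command(plan=[[[-0.8,-0.004,0.022,-0.002,0],[-0.8,-0.008,0.044,-0.004,0],[-0.8,-0.012,0.066,-0.004,0],[-0.8,-0.016,0.088,-0.004,0],[-0.8,-0.02,0.11,-0.004,0],[-0.8,-0.0245,0.132,-0.004,0],[-0.8,-0.0285,0.154,-0.004,0],[-0.8,-0.0325,0.176,-0.004,0],[-0.8,-0.0365,0.198,-0.004,0],[-0.8,-0.041,0.22,-0.004,0]]])

```text
time: 9.65
position: [587.1, 23.7, 8.9]
eef_rot: [[0.182, 0.004, 0.983], [-0.983, -0.002, 0.182], [0.002, -1.0, 0.003]]
contact_force: [1.7, -8.5, 9.7]
width: 9.4
```

```bash
python3 look.py pics/a4.png
```

```text
{'time': 9.75, 'position': [586.9, 24.44, 8.78], 'contact_force': [0.83, -4.52, 8.38], 'moment': [-1.18, -0.4, -0.02], 'width': 9.39}
```

View pics/a4.png

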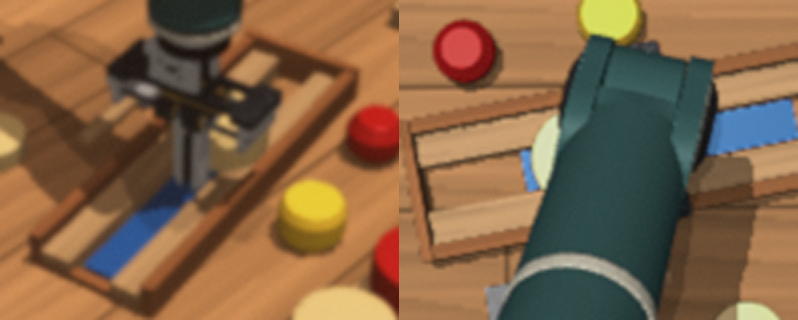

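>>> arm_command(plan=[[[-0.8,-0.004,0.022,0,0],[-0.8,-0.008,0.044,0,0],[-0.8,-0.012,0.066,0,0],[-0.8,-0.016,0.088,0,0],[-0.8,-0.02,0.11,0,0],[-0.8,-0.0245,0.132,0,0],[-0.8,-0.0285,0.154,0,0],[-0.8,-0.0325,0.176,0,0],[-0.8,-0.0365,0.198,0,0],[-0.8,-0.041,0.22,0,0]]])

```text
time: 11.0
position: [578.8, 67.9, 8.8]
eef_rot: [[0.182, 0.003, 0.983], [-0.983, -0.001, 0.182], [0.002, -1.0, 0.003]]
contact_force: [1.9, -8.1, 10.1]
width: 9.2
```

>>> arm_command(plan=[[[-0.8,-0.004,0.022,0,0],[-0.8,-0.008,0.044,0,0],[-0.8,-0.012,0.066,0,0],[-0.8,-0.016,0.088,0,0],[-0.8,-0.02,0.11,0,0],[-0.8,-0.0245,0.132,0,0],[-0.8,-0.0285,0.154,0,0],[-0.8,-0.0325,0.176,0,0],[-0.8,-0.0365,0.198,0,0],[-0.8,-0.041,0.22,0,0]]])

```text
time: 12.25
position: [570.6, 111.9, 8.8]
eef_rot: [[0.182, 0.003, 0.983], [-0.983, -0.001, 0.182], [0.002, -1.0, 0.003]]
contact_force: [1.2, -7.7, 9.2]
width: 9.7
```

```bash
python3 look.py pics/a5.png
```

```text
{'time': 12.35, 'position': [570.44, 112.57, 8.68], 'contact_force': [1.48, -5.16, 8.99], 'moment': [-1.14, -0.36, 0.04], 'width': 9.46}
```

View pics/a5.png

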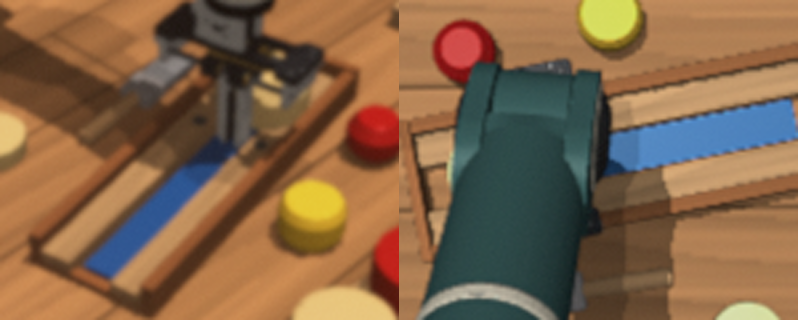

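The sunken pins are clear behind the cheese, at (200,122) and (262,148) in the scene half. I'll back off 15 mm, then raise.

>>> arm_command(plan=[[[-0.8,0.004,-0.025,0,0],[-0.8,0.009,-0.05,0,0],[-0.8,0.014,-0.074,0,0],[-0.8,0.014,-0.074,0.03,0],[-0.8,0.014,-0.074,0.06,0],[-0.8,0.014,-0.074,0.09,0],[-0.8,0.014,-0.074,0.25,0],[-0.8,0.014,-0.074,0.5,0],[-0.8,0.014,-0.074,0.75,0],[-0.8,0.014,-0.074,0.95,0]]])

```text
time: 13.6
position: [571.9, 98.5, 199.8]
eef_rot: [[0.183, 0.001, 0.983], [-0.983, 0.0, 0.183], [-0.0, -1.0, 0.001]]
contact_force: [0.3, -0.2, -0.9]
width: 9.5
```

>>> arm_command(plan=[[[-0.8,0,-0.2,0,0],[-0.8,-0.1,-0.4,0,0],[-0.8,-0.2,-0.6,0,0],[-0.8,-0.3,-0.8,0,0],[-0.8,-0.4,-1,0,0],[-0.8,-0.5,-1,0,0],[-0.8,-0.5,-1,0,0],[-0.8,-0.5,-1,0,0],[-0.8,-0.5,-1,0,0],[-0.8,-0.5,-1,0,0]]])

```text
time: 14.85
position: [472.0, -101.2, 197.5]
eef_rot: [[0.184, -0.0, 0.983], [-0.983, -0.0, 0.184], [0.0, -1.0, -0.0]]
contact_force: [-0.2, -0.1, -0.3]
width: 9.3
```

```bash
python3 look.py pics/a6.png; python3 - <<'E'
from h import *
from plant import grab_frame,nets
f=grab_frame("top");P=cloud(f);h=P[...,2]
th=np.radians(10.5);ex=np.array([-np.sin(th),np.cos(th)]);ey=np.array([-np.cos(th),-np.sin(th)]);o=np.array([570.3,105.1])
for d in nets.masks_of("top","cheese"):
    g=d["region"]&(f["range_z"]>0)
    top=g&(h>np.percentile(h[g],50)-6)
    (x,y),r=cv2.minEnclosingCircle(P[top][:,:2].astype(np.float32)); c=np.array([x,y])-o
    print(d["rect"],np.median(h[g]),r,c@ex,c@ey)
E
```

```text
{'time': 14.95, 'position': [471.89, -101.27, 197.53], 'contact_force': [0.11, -0.3, -0.01], 'moment': [-0.04, 0.02, -0.05], 'width': 9.29}
[249.3, 184.9, 290.6, 226.0] 59.72846904506626 54.657020568847656 72.28674303489369 -0.04448981571890421
[419.6, 201.9, 450.9, 237.3] 35.793274303846545 54.22867965698242 -359.2108331202013 131.12336533854815
```

View pics/a6.png

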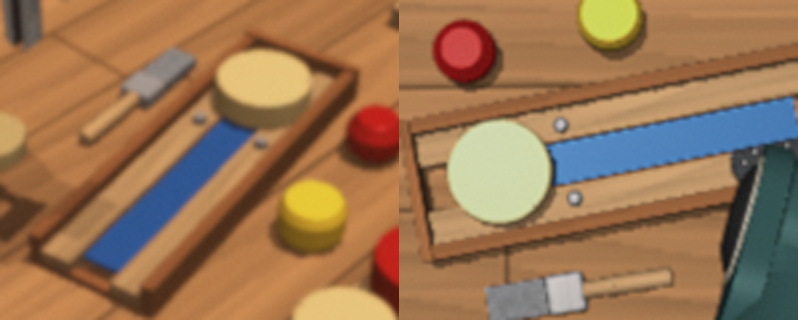

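The pins stand up again (bright at (560,125) and (575,198)) and the cheese is flat, 72 mm beyond the line. Handing in.

```bash
python3 -c "
from plant import manip
print(manip.sign_off())"
```

```text
the job is handed in; nothing more can be done
None
```

The cheese is past the pins, the pins are up again behind it, and the job is handed in at about 15 s of the 40 s allowed. No verdict was reported.

- **What I did:** I held the strip about 12 mm down with the nearly shut fingers and pushed the cheese along the lane at about 36 mm/s. Then I backed off 15 mm, let the strip up and moved the arm clear.
- **Forces:** The readings at the end of each pushing call stayed around 10 N or less on each axis. That is the total on the tool, since the force on the cheese alone is not measured.
- **Last checks:** The cheese centre is 72 mm beyond the pin line and 0 mm off the centre line. Its top is at about 60 mm, against 59 mm expected when it lies flat.
- **Pins and neighbours:** The pins look raised in both pictures, judged by eye. The nearby bystanders in view look unmoved. The jar, beaker, spray and wood block were outside the last close-ups, so I did not recheck them; the arm never went low near them.
- **Oddity:** A sideways force of about 5 N showed when the strip was first pressed. It was gone once the push began and was probably friction. No other check disagreed.

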